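# Load the finishing carrier with carved furniture feet

### The job

Take the two carved rosewood feet out of the slotted rack and stand them upright in the two empty wells (black pads) of the four-well carrier, so that every well holds one foot. The rack lets you grip a foot only by its ends and the wells leave finger room only at its broad sides, so set each down on the way (the cork mat is free for this) and take it again the other way; lower it to the well's floor rather than dropping it. Leave the two feet already in the carrier, the sanding block and the other things on the bench where they are.

Things in the scene. Friction and masses are not known exactly. Their poses are not given: they have to be found in the camera images.
- foot_a: carved red-brown rosewood furniture foot with pale top face, standing upright: 64 long (its x) x 32 thick (its y) x 72 tall; top 30 mm is a plain block of that full size, the waist below is narrower (50 x 28), the toe 60 x 32; half-turn symmetric; 130 g nominal. Origin: centre of its underside, z up. Starts in a rack slot, its 64 mm length along the slot.
- foot_b: carved red-brown rosewood furniture foot with pale top face, standing upright: 64 long (its x) x 32 thick (its y) x 72 tall; top 30 mm is a plain block of that full size, the waist below is narrower (50 x 28), the toe 60 x 32; half-turn symmetric; 130 g nominal. Origin: centre of its underside, z up. Starts in a rack slot, its 64 mm length along the slot.
- foot_c: carved red-brown rosewood furniture foot with pale top face, standing upright: 64 long (its x) x 32 thick (its y) x 72 tall; top 30 mm is a plain block of that full size, the waist below is narrower (50 x 28), the toe 60 x 32; half-turn symmetric; 130 g nominal. Origin: centre of its underside, z up. Starts already in a well of the carrier; leave it there.
- foot_d: carved red-brown rosewood furniture foot with pale top face, standing upright: 64 long (its x) x 32 thick (its y) x 72 tall; top 30 mm is a plain block of that full size, the waist below is narrower (50 x 28), the toe 60 x 32; half-turn symmetric; 130 g nominal. Origin: centre of its underside, z up. Starts already in a well of the carrier; leave it there.
- sanding_block: plain blue sanding block, 62 x 30 x 58 tall, in one of the rack's slots among the feet; origin centre of underside; stays there
- rack: fixed plywood rack, left or right of the mat: base 100 (x) x 158 (y) x 8, on it four upright panels 56 long (x), 8 thick, tops 84 above the bench, at y = -75, -25, 25, 75: three slots 42 wide along x, centred at y = -50, 0, 50, open at both ends, where feet stand 4 proud of the panels; 5 clear on either side. Origin: centre of underside
- carrier: fixed pale wooden open box 170 (x) x 190 (y) x 100 tall, split by one cross wall each way into four wells; all walls and the floor 6 thick; each well 76 (x) x 86 (y) inside, 94 deep. Origin: centre of underside, z up. May be left or right of the mat
- well0 (a point): centre of the bare wooden floor of one carrier well, 6 above the bench, axes as the carrier's; a standing foot's top is 19 to 22 below the rim
- well1 (a point): centre of the bare wooden floor of one carrier well, 6 above the bench, axes as the carrier's; a standing foot's top is 19 to 22 below the rim
- well2 (a point): centre of the bare wooden floor of one carrier well, 6 above the bench, axes as the carrier's; a standing foot's top is 19 to 22 below the rim
- well3 (a point): centre of the bare wooden floor of one carrier well, 6 above the bench, axes as the carrier's; a standing foot's top is 19 to 22 below the rim
- pad_a: black rubber pad 70 x 80 x 3, fixed on the floor of an empty well; origin centre of underside
- pad_b: as pad_a, in the other empty well
- mat: fixed flat cork mat 140 x 140 x 3 between rack and carrier, free for setting a foot down; origin centre of underside
- stain_can: red tin, 90 across, 120 tall, bystander; origin centre of underside
- brush: brush lying on the bench, bystander; origin on its underside
- finial: pale turned finial, 52 across, 100 tall, bystander; origin centre of underside
- mallet: hammer lying on the bench, bystander; origin on its underside

How it is judged:
By the outcome, as a careful person would: the job done as asked, in the order asked, and still so for the second after the job is handed in, with the robot touching nothing.
It also fails if it takes over 72 s, if anything falls off the work surface, if the arm or the gripper's body presses on something with over 40 N, if the wrist force passes 120 N, or if a joint passes its speed limit or range.

### The arm

A 7-joint arm with a two-finger parallel gripper is mounted at the origin on the work surface. World frame = base frame: x ahead of the robot, y to its left, z up, the work surface at z = 0. Lengths are in m, angles in rad, forces in N, time in s.
With the tool pointing down it reaches from about 0.425 to 0.825 m from the base axis. Payload 3.6 kg.
Tool frame: the origin (TCP) lies where the fingers leave the gripper's body, on its centre line; the fingertips stand 73 mm ahead of it and the grasp point (between the pads) lies 54 mm ahead of it; z points along the fingers, y is the line along which they close (so a half turn about z gives the same grasp; the last joint's range is limited). The gripper opens to 85 mm and grips with 20 to 120 N. Pads are 22 mm wide; open, the fingers measure 114 mm over their backs; the gripper's body (76 mm by 85 mm) begins 54 mm behind the grasp point. The pads swing forward as they close: fully open they stand 13 mm farther back than shut.
Start: joints at [1.169, 0.615, -0.013, 1.423, 0.008, 1.103, -0.04], TCP at [0.239, -0.605, 0.304] pointing down, gripper open.
Joint ranges: [-3.12, 3.12], [-0.3, 2.06], [-1.34, 1.32], [0.26, 2.42], [-1.36, 4.5], [0.01, 1.98], [-2.84, 2.84]. Speed limits (rad/s): [2.79, 2.79, 3.14, 3.14, 3.14, 3.14, 3.14].

### API

Orientations are given as a unit quaternion [x, y, z, w].
In Python, from station import arm, snapshot, camera_info, ticket gives the robot as it stands. Calls block until the motion is done:
- arm.movep(position, orientation): joint-space move of the TCP to a pose.
- arm.line_to(position, velocity=0.15, ori=None): straight line of the TCP; ori=None keeps the orientation; velocity is the mean speed in m/s.
- arm.move_j(angles): joint-space move.
- arm.move_gripper(opening, effort=None): opening from 0.0 (shut) to 1.0 (fully open); effort is the grip in N (None keeps the last); returns when the fingers have stopped.
- arm.pause(seconds).
- arm.ik(position, orientation): joint angles nearest the present ones, or None.
- snapshot(name): name is "scene" or "top" or "wrist"; returns the picture (400x640x3 uint8, blue, green, red); there is no depth.
- camera_info(name): a dict with "fx", "fy", "cx", "cy" (pixels), "R" (3x3) and "t" (3): a world point X has camera coordinates R X + t; the wrist camera has in their place "T_tool_cam" (4x4, takes a point from camera to tool coordinates, whose origin is the TCP and whose axes are the flange's). Camera axes: x right, y down, z forward; pixel columns grow to the right and rows downward; lengths in m; the calibration is good to about 2 mm. A picture is of the moment at which its call begins: read the wrist's pose just before it. camera_info takes no time and is no camera call.
A pose or a line that the arm cannot do raises arm.MotionError and nothing moves.
- ticket.finish_job(): hands the job in; it is judged then, once.
Readings, each from a call of its own:
- arm.read_time(): time.
- arm.read_joint_positions(): joint angles.
- arm.read_dq(): joint speeds.
- arm.read_effort(): joint torques, N m.
- arm.read_tool_pos(): TCP position.
- arm.read_eef_rot(): TCP orientation.
- arm.read_ft_force(): force on the tool from outside, world axes, zero at the start.
- arm.read_wrist_torque(): the same for the moment, N m.
- arm.read_opening(): opening from 0.0 (shut) to 1.0 (fully open).
- arm.read_finger_force(): force on a finger pad.
Only numpy, scipy, OpenCV 4.12 (cv2) and the standard library are available. Lean on these libraries where they do the work, as an engineer would, in place of code of your own. Each camera call takes 0.05 s, during which the arm holds its last target. There are 200 camera calls.

## Working session

There is one attempt and no reset: what is moved stays moved. The work goes in short steps, each a Python script; the robot and the scene stay as the last script left them, time stands still between calls to the robot, and variables do not carry over. Pictures are saved under pics/ and viewed, at most 10 in all, crops included, and the job is handed in when it is done.

```bash
ls; mkdir -p pics
python3 - <<'E'
from station import *
import cv2,numpy as np
for n in ("top","scene"):
    cv2.imwrite(f"pics/{n}0.png",snapshot(n)); c=camera_info(n); print(n,{k:np.round(v,4).tolist() for k,v in c.items()})
print(camera_info("wrist")); print(arm.read_time(),arm.read_eef_rot(),arm.read_ft_force())
E
```

```text
pics
top {'fx': 455.0857, 'fy': 455.0857, 'cx': 314.3806, 'cy': 203.7116, 'R': [[0.0243, -0.9997, 0.0018], [-0.9964, -0.0244, -0.0809], [0.0809, 0.0001, -0.9967]], 't': [-0.1322, 0.5985, 1.1583]}
scene {'fx': 377.2099, 'fy': 377.2099, 'cx': 323.1218, 'cy': 194.0714, 'R': [[-0.5367, 0.8437, 0.0044], [0.6183, 0.3969, -0.6783], [-0.5741, -0.3614, -0.7347]], 't': [0.4477, -0.2793, 1.5264]}
{'fx': 282.72445455264017, 'fy': 282.72445455264017, 'cx': 322.3632469214966, 'cy': 195.929042667532, 'T_tool_cam': array([[-5.96193484e-04, -9.48875070e-01, -3.15651304e-01,
         8.14525910e-02],
       [ 9.99999802e-01, -6.29329799e-04,  3.04763816e-06,
         3.67438685e-04],
       [-2.01540599e-04, -3.15651240e-01,  9.48875258e-01,
        -7.01632368e-02],
       [ 0.00000000e+00,  0.00000000e+00,  0.00000000e+00,
         1.00000000e+00]])}
0.1 [ 9.82393594e-01  1.86819358e-01 -2.20498027e-04 -1.14276575e-03] [ 0.49153575 -0.38999419  0.19638323]
```

View pics/top0.png

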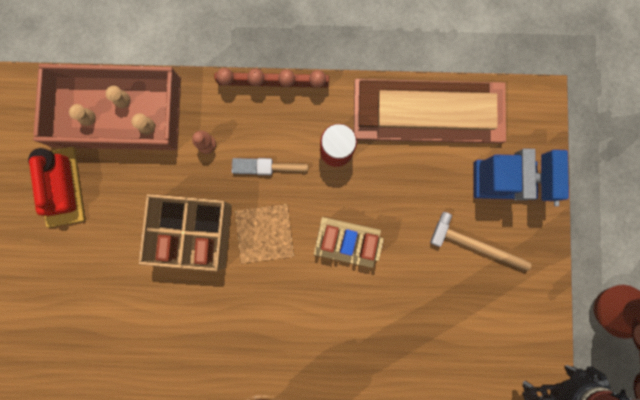

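View pics/scene0.png

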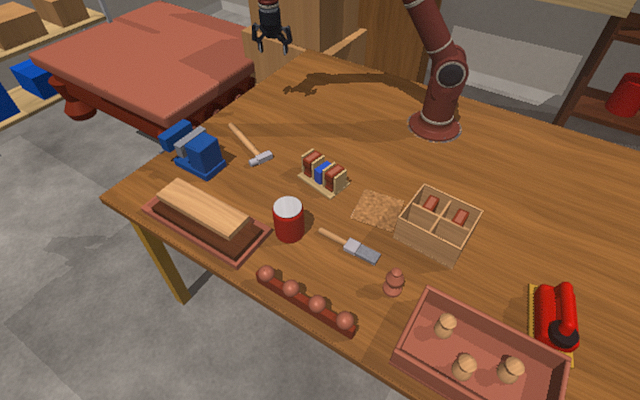

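The top view shows the carrier at px (183,233), with the black pads in its far wells at (172,216) and (208,218) and feet in its near wells. The mat is at (265,233). The rack is at (349,243), with feet in the outer slots (331,238) and (371,247) and the blue block in the middle. Next: coarse positions, then a wrist view of each.

```bash
cat > h.py <<'E'
from station import *
import cv2,numpy as np
from scipy.spatial.transform import Rotation as Ro
def down(yaw): # tool z down, tool x at yaw
    return (Ro.from_euler('z',yaw)*Ro.from_euler('x',np.pi)).as_quat()
def wcam():
    p=np.array(arm.read_tool_pos()); R=Ro.from_quat(arm.read_eef_rot()).as_matrix()
    c=camera_info("wrist"); T=c["T_tool_cam"]
    return c, R@T[:3,:3], p+R@T[:3,3]
def tcam(n="top"):
    c=camera_info(n); R=np.array(c["R"]); return c,R.T,-R.T@np.array(c["t"])
def ray(cam,uv,z):
    c,Rwc,o=cam; uv=np.atleast_2d(uv)
    d=np.c_[(uv[:,0]-c["cx"])/c["fx"],(uv[:,1]-c["cy"])/c["fy"],np.ones(len(uv))]@Rwc.T
    return o+d*((z-o[2])/d[:,2])[:,None]
def px(cam,X):
    c,Rwc,o=cam; q=(np.atleast_2d(X)-o)@Rwc; return np.c_[q[:,0]/q[:,2]*c["fx"]+c["cx"],q[:,1]/q[:,2]*c["fy"]+c["cy"]]
E
python3 - <<'E'
from h import *
c=tcam()
for n,uv,z in [("footL",(331,238),.08),("footR",(371,247),.08),("mat",(265,233),.003),("carrier",(183,234),.1),
  ("rackblock",(350,242),.066),("padL",(172,216),.009),("padR",(208,218),.009),("can",(338,138),.12)]:
    print(n,ray(c,uv,z)[0].round(4))
a,b=ray(c,[(331,238),(371,247)],.08); d=a-b; print("rack yaw",np.arctan2(d[1],d[0])-np.pi/2,np.linalg.norm(d))
a,b=ray(c,[(148,197),(223,200)],.1); d=a-b; print("car yaw",np.arctan2(d[1],d[0])-np.pi/2,np.linalg.norm(d))
m=ray(c,(350,242),.08)[0]
for yaw in (0,np.pi):
    for xy in ((m[0],m[1]),(.43,.02),(.43,.2)):
        q=arm.ik([*xy,.28],down(yaw)); print(yaw,xy,None if q is None else np.round(q,2))
E
```

```text
footL [ 0.5134 -0.1606  0.08  ]
footR [ 0.4938 -0.2593  0.08  ]
mat [0.5228 0.0104 0.003 ]
carrier [0.5142 0.1982 0.1   ]
rackblock [ 0.5047 -0.2086  0.066 ]
padL [0.5613 0.2553 0.009 ]
padR [0.5584 0.1606 0.009 ]
can [ 0.7545 -0.1708  0.12  ]
rack yaw -0.1965311977704074 0.10069730073862573
car yaw -0.015663419853777505 0.18270068117354102
0 (np.float64(0.5047439039173522), np.float64(-0.2074879311435601)) [ 0.35  0.48  0.01  1.76 -0.    0.9  -1.22]
0 (0.43, 0.02) [ 0.06  0.32 -0.21  2.05  0.09  0.78 -1.77]
0 (0.43, 0.2) [-0.15  0.41 -0.46  1.94  0.23  0.85 -2.3 ]
3.141592653589793 (np.float64(0.5047439039173522), np.float64(-0.2074879311435601)) [ 0.82  0.57 -0.74  1.75  0.45  1.    1.48]
3.141592653589793 (0.43, 0.02) [ 0.55  0.43 -0.89  2.04  0.44  0.87  0.98]
3.141592653589793 (0.43, 0.2) [ 0.16  0.53 -0.96  1.93  0.53  0.96  0.52]
```

Run:
```python
from h import *
import json
out={}
for n,p,yaw in [("rack",(.504,-.208,.27),np.pi/2-.197),("car",(.52,.19,.32),-.016)]:
    arm.movep(p,down(yaw)); arm.pause(.2)
    cam=wcam(); im=snapshot("wrist"); cv2.imwrite(f"pics/w_{n}.png",im)
    np.savez(f"w_{n}.npz",R=cam[1],o=cam[2]); print(n,arm.read_time(),np.round(arm.read_joint_positions(),2),cam[2])
```

```text
rack 2.0917 [ 0.56  0.51 -0.32  1.77  0.2   0.9  -0.04] [ 0.52028608 -0.12985808  0.34007254]
car 4.0417 [-0.38  0.45 -0.02  1.68  0.01  1.01 -1.99] [0.60183689 0.18750623 0.39004063]
```

View pics/w_rack.png

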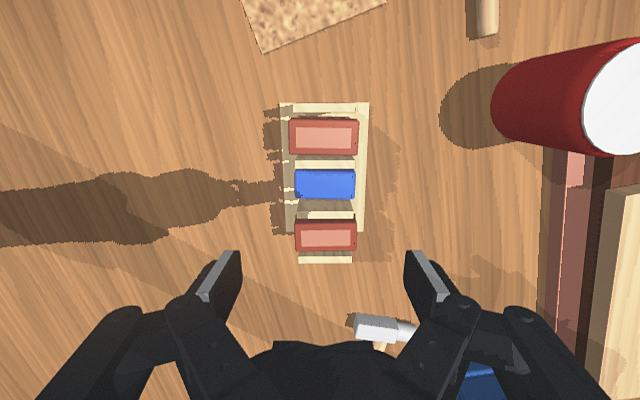

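View pics/w_car.png

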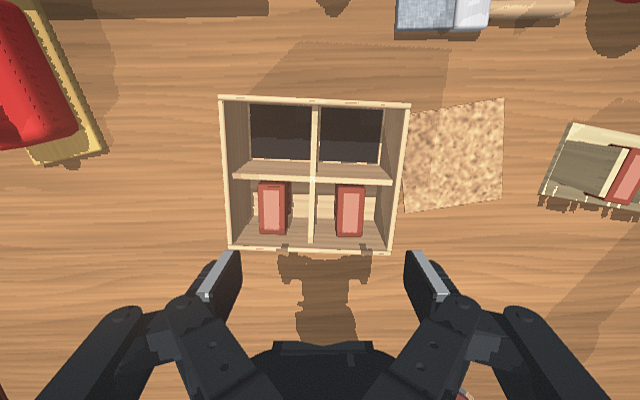

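The rack view shows the foot tops at (323,137) and (327,237), with the blue block at (325,184). In the carrier view the rim corners are about (220,95), (410,103), (389,254) and (229,249), and the pads are in the two far wells. Now I'll fit these precisely.

Run:
```python
from h import *
def load(n):
    d=np.load(f"w_{n}.npz"); return camera_info("wrist"),d["R"],d["o"]
def rects(im,cam,z,box):
    x0,y0,x1,y1=box; hsv=cv2.cvtColor(im,cv2.COLOR_BGR2HSV).astype(int); b=im.astype(int)
    m=((b[...,2]>195)&(b[...,2]-b[...,1]>50)&(np.abs(b[...,1]-b[...,0])<35)).astype(np.uint8)
    mm=np.zeros_like(m); mm[y0:y1,x0:x1]=m[y0:y1,x0:x1]
    for c in cv2.findContours(mm,0,2)[0]:
        if cv2.contourArea(c)<200: continue
        P=ray(cam,c[:,0].astype(float),z)[:,:2]
        (cx,cy),(w,h),a=cv2.minAreaRect((P*1000).astype(np.float32))
        print("  ",np.round([cx,cy,w,h,a],1))
for n,z,box in (("rack",.08,(270,90,380,270)),("car",.0785,(220,170,400,250))):
    im=cv2.imread(f"pics/w_{n}.png"); print(n,im[137,323] if n=="rack" else im[210,272]); rects(im,load(n),z,box)
im=cv2.imread("pics/w_car.png"); cam=load("car"); g=cv2.cvtColor(im,cv2.COLOR_BGR2GRAY)
P=ray(cam,[(220,95),(410,103),(389,254),(229,249)],.1)[:,:2]
print(P.round(4),P.mean(0),[np.linalg.norm(P[i]-P[(i+1)%4]).round(4) for i in range(4)])
print("rect",cv2.minAreaRect((P*1000).astype(np.float32)))
big=lambda x0,y0,x1,y1,k: cv2.resize(im[y0:y1,x0:x1],None,fx=k,fy=k,interpolation=cv2.INTER_NEAREST)
cv2.imwrite("pics/car_crop.png",big(210,85,420,265,3))
```

```text
rack [145 170 231]
   [ 497.  -259.5   19.1   50.4   80.3]
   [ 517.3 -160.4   28.6   55.9   78.6]
car [140 162 227]
   [476.4 156.6  18.6  49.9  88.1]
   [482.2 250.1  18.8  50.3  86.2]
[[0.6099 0.2861]
 [0.5992 0.1019]
 [0.4329 0.113 ]
 [0.4429 0.2978]] [0.5212371  0.19970517] [np.float64(0.1845), np.float64(0.1667), np.float64(0.1851), np.float64(0.1675)]
rect ((521.0530395507812, 199.87173461914062), (186.54489135742188, 167.46212768554688), 86.68209838867188)
```

View pics/car_crop.png

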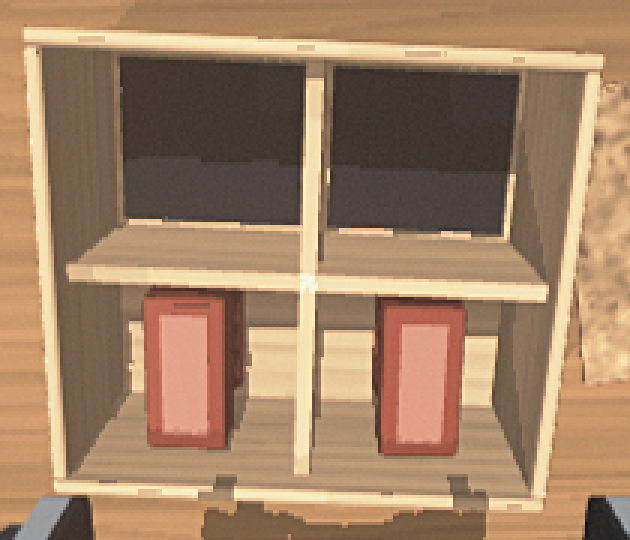

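```bash
cat >> h.py <<'E'
RY=-.201; CY=-.058
M=np.array([.522,.012])
def st(s): print(s,round(arm.read_time(),2),"open",round(arm.read_opening(),3),"ff",np.round(arm.read_finger_force(),1),"F",np.round(arm.read_ft_force(),1),"p",np.round(arm.read_tool_pos(),4))
def rack2mat(xy):
    d=down(np.pi/2+RY)
    arm.movep([*xy,.20],d); arm.line_to([*xy,.113],.12); st("at foot")
    arm.move_gripper(0.5,40); st("gripped")
    arm.line_to([*xy,.225],.15); st("lifted")
    d=down(np.pi/2+CY); arm.movep([*M,.20],d)
    arm.line_to([*M,.1165],.15); arm.line_to([*M,.1085],.04); st("down")
    arm.move_gripper(1.0); st("released")
    arm.line_to([*M,.22],.2)
    arm.movep([*M,.22],down(CY)); arm.pause(.1)
E
python3 - <<'E'
from h import *
d=np.load("w_car.npz"); cam=(camera_info("wrist"),d["R"],d["o"])
P=ray(cam,[(218,94.3),(411,104),(391.7,254.3),(228.3,248.3),(312.7,179)],.1)[:,:2]
print(cv2.minAreaRect((P[:4]*1000).astype(np.float32)),P[:4].mean(0),P[4])
rack2mat((.5169,-.1615))
cam=wcam(); cv2.imwrite("pics/mat1.png",snapshot("wrist")); np.savez("w_mat1.npz",R=cam[1],o=cam[2]); st("end")
print(np.round(arm.read_joint_positions(),2))
E
```

```text
((521.5481567382812, 199.18646240234375), (189.0207061767578, 167.14822387695312), 86.56907653808594) [0.52128479 0.19928865] [0.52445547 0.19894889]
at foot 6.5 open 1.0 ff 0.0 F [-0.2 -0.   0.4] p [ 0.5174 -0.1614  0.1136]
gripped 6.83 open 0.742 ff 45.8 F [-2.2  0.7  5.7] p [ 0.5171 -0.1616  0.114 ]
lifted 7.73 open 0.739 ff 45.0 F [-1.   0.  -1.8] p [ 0.5162 -0.1615  0.224 ]
down 9.53 open 0.742 ff 45.1 F [ 1.2  0.2 -0.6] p [0.5227 0.012  0.109 ]
released 9.88 open 1.0 ff 0.0 F [ 0.3 -0.7  0.1] p [0.5219 0.012  0.1085]
end 11.88 open 1.003 ff 0.0 F [-0.4  0.3  0.3] p [0.5218 0.0119 0.2197]
[-0.13  0.53  0.09  1.9  -0.07  0.72 -1.62]
```

View pics/mat1.png

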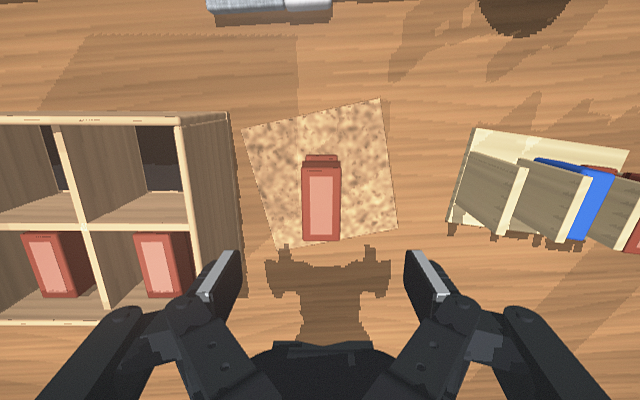

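Foot 1 stands upright on the mat at (320,200), aligned with the gripper. Next I cross-check the carrier centre in this view, then regrip and place it in the nearer padded well.

```bash
cat >> h.py <<'E'
C=np.array([.523,.199])
def well(s):
    return C+Ro.from_euler('z',CY).as_matrix()[:2,:2]@np.array([.041,.046*s])
def mat2well(s):
    W=well(s); d=down(CY); print("well",W.round(4))
    arm.line_to([*M,.112],.13); arm.move_gripper(0.2,40); st("regrip")
    arm.line_to([*M,.24],.18); arm.movep([*W,.24],d); arm.pause(.15); st("above")
    f0=np.array(arm.read_ft_force())
    arm.line_to([*W,.150],.12)
    for z in np.r_[np.arange(.142,.123,-.008),.121,.1195,.1185,.1178]:
        arm.line_to([*W,z],.04); f=np.array(arm.read_ft_force())-f0
        if np.linalg.norm(f)>6: print("contact",z,f.round(1)); break
    st("in well")
E
python3 - <<'E'
from h import *
d=np.load("w_mat1.npz"); cam=(camera_info("wrist"),d["R"],d["o"])
im=cv2.imread("pics/mat1.png")
P=ray(cam,(82,227),.1)[0]; print("cross from mat1",P)
if np.linalg.norm(P[:2]-C)<.006: mat2well(-1)
E
```

```text
cross from mat1 [0.52640322 0.18812607 0.1       ]
```

Run:
```python
from h import *
d=np.load("w_mat1.npz"); cam=(camera_info("wrist"),d["R"],d["o"])
print(cam[1].round(3),cam[2].round(4)); now=wcam(); print(now[1].round(3),now[2].round(4))
print("foot",ray(cam,(321,202),.075)); print("side wall",ray(cam,(188,227),.1)); 
im=cv2.imread("pics/mat1.png"); cv2.imwrite("pics/mat1_crop.png",cv2.resize(im[100:330,0:260],None,fx=2.6,fy=2.6,interpolation=cv2.INTER_NEAREST))
```

```text
[[-0.058 -0.947 -0.316]
 [-0.998  0.055  0.018]
 [ 0.     0.316 -0.949]] [0.6033 0.0071 0.2896]
[[-0.058 -0.947 -0.316]
 [-0.998  0.055  0.018]
 [ 0.     0.316 -0.949]] [0.6033 0.007  0.2898]
foot [[0.52673699 0.01255574 0.075     ]]
side wall [[0.52188288 0.11050632 0.1       ]]
```

View pics/mat1_crop.png

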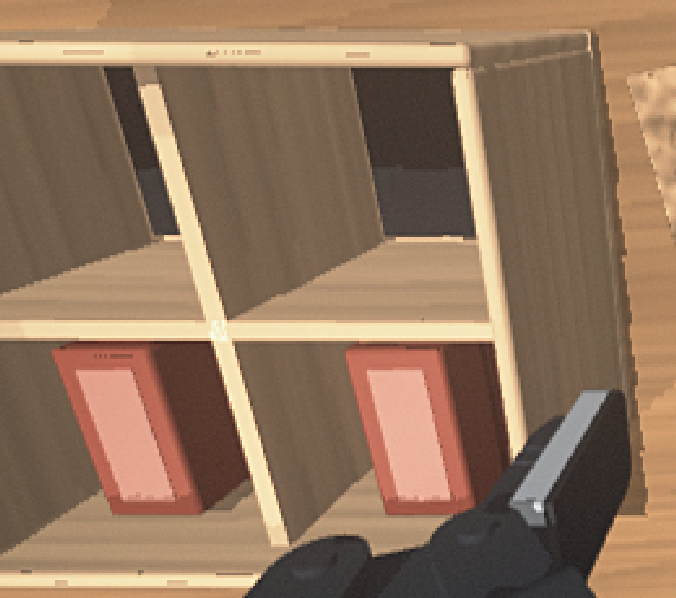

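The cross walls sit lower than the outer rim: in the crop they end inside the walls, with the cross at (218,330). That explains the mismatch, because I had assumed z=0.1. I'll triangulate it from the two views, and use the foot at its known position to check for camera bias.

Run:
```python
from h import *
cams={}
for n in("car","mat1"):
    d=np.load(f"w_{n}.npz"); cams[n]=(camera_info("wrist"),d["R"],d["o"])
a,b=cams["car"],cams["mat1"]
for z in(.1,.095,.09,.085,.08): print(z,ray(a,(312.7,179),z)[0,:2].round(4),ray(b,(83.8,226.9),z)[0,:2].round(4))
im=cv2.imread("pics/mat1.png").astype(int)
m=((im[...,2]>195)&(im[...,2]-im[...,1]>50)&(abs(im[...,1]-im[...,0])<35)).astype(np.uint8); m[:,:295]=0;m[:,348:]=0;m[:160]=0;m[245:]=0
c=max(cv2.findContours(m,0,2)[0],key=cv2.contourArea)
print(cv2.minAreaRect((ray(b,c[:,0].astype(float),.075)[:,:2]*1000).astype(np.float32)))
print("mat1 far right rim corner",ray(b,(470/2.6,100+40/2.6),.1))
```

```text
0.1 [0.5245 0.1989] [0.5264 0.1868]
0.095 [0.5231 0.1991] [0.5244 0.1915]
0.09 [0.5218 0.1993] [0.5223 0.1963]
0.085 [0.5205 0.1995] [0.5203 0.201 ]
0.08 [0.5191 0.1997] [0.5183 0.2057]
((522.9553833007812, 13.10465145111084), (18.471349716186523, 50.97647476196289), 87.2958755493164)
mat1 far right rim corner [[0.60017884 0.09875959 0.1       ]]
```

```bash
sed -i 's/^C=.*/C=np.array([.5205,.199])/' h.py
python3 - <<'E'
from h import *
mat2well(-1)
E
```

```text
well [0.5588 0.1507]
regrip 13.39 open 0.366 ff 44.5 F [0.4 0.9 3.7] p [0.5222 0.0121 0.1124]
above 15.03 open 0.367 ff 44.0 F [ 0.6 -1.1 -2. ] p [0.5586 0.1488 0.2394]
contact 0.12599999999999997 [-2.   1.7  8.4]
in well 16.98 open 0.369 ff 46.8 F [-1.5  0.5  6.4] p [0.5597 0.1509 0.1272]
```

Run:
```python
from h import *
arm.pause(.2); st("settled")
a=snapshot("wrist"); s=snapshot("scene")
cv2.imwrite("pics/w1.png",np.hstack([cv2.resize(a[60:300,180:480],(500,400)),cv2.resize(s[170:280,380:460+2],(298,400))]))
```

```text
settled 17.18 open 0.369 ff 46.7 F [-1.2  0.4  6. ] p [0.5597 0.1509 0.1272]
```

View pics/w1.png

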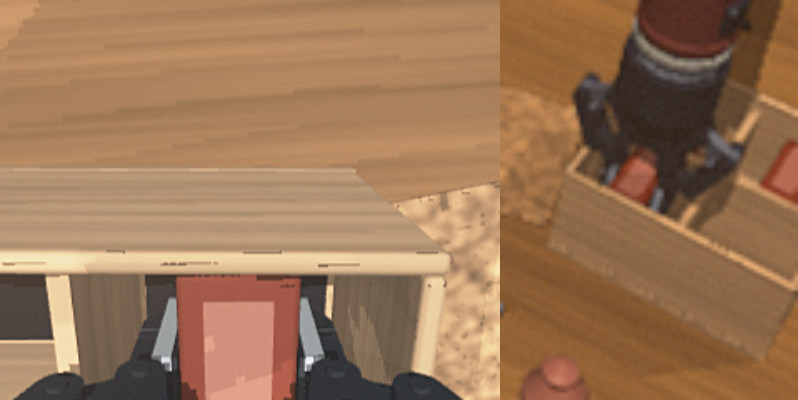

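Run:
```python
from h import *
t1=np.array(arm.read_wrist_torque());f1=np.array(arm.read_ft_force())
arm.line_to([*well(-1),.137],.05); arm.pause(.15)
t0=np.array(arm.read_wrist_torque());f0=np.array(arm.read_ft_force())
print("dT",(t1-t0).round(3),"dF",(f1-f0).round(2)); st("up")
```

```text
dT [-0.23   0.166 -0.013] dF [-0.11 -1.03  7.87]
up 17.79 open 0.37 ff 44.1 F [-0.4  0.2 -1.8] p [0.5585 0.1506 0.1366]
```

The picture shows the right-hand finger linkage, near crop (430,385), over the carrier's side wall. It touched the rim gently, about 8 N. I'll go back to the mat, regrip the foot 16 mm higher, and place it slightly towards the carrier's middle.

```bash
cat >> h.py <<'E'
GZ=.128
def well2(s): return well(s)+Ro.from_euler('z',CY).as_matrix()[:2,:2]@np.array([0,-.003*s])
def mat2well(s):
    W=well2(s); d=down(CY); print("well",W.round(4))
    arm.line_to([*M,GZ],.13); arm.move_gripper(0.2,40); st("regrip")
    arm.line_to([*M,.245],.18); arm.movep([*W,.245],d); arm.pause(.15); st("above")
    f0=np.array(arm.read_ft_force())
    arm.line_to([*W,.165],.12)
    for z in np.r_[np.arange(.157,.140,-.008),.138,.1365,.1355,.1345,.134,.1335,.133]:
        arm.line_to([*W,z],.04); f=np.array(arm.read_ft_force())-f0
        if f[2]>5 or np.linalg.norm(f)>8: print("contact",z,f.round(1)); break
    arm.pause(.1); st("in well")
def release_well(s):
    W=well2(s); arm.move_gripper(.5); st("released")
    arm.line_to([*W,.25],.12); st("clear")
E
python3 - <<'E'
from h import *
d=down(CY)
arm.line_to([*well(-1),.24],.18); arm.movep([*M,.24],d)
arm.line_to([*M,.122],.18); arm.line_to([*M,.1122],.04); st("back on mat")
arm.move_gripper(.6)
mat2well(-1)
E
```

```text
back on mat 20.34 open 0.367 ff 44.1 F [ 0.6 -1.  -0.7] p [0.5223 0.012  0.1124]
well [0.5589 0.1537]
regrip 21.24 open 0.364 ff 39.7 F [-0.7 -0.2  1.7] p [0.5219 0.0121 0.1278]
above 22.83 open 0.363 ff 39.7 F [ 0.6 -0.2 -0. ] p [0.5588 0.1516 0.2444]
contact 0.133 [-1.7 -0.6  5.2]
in well 26.55 open 0.364 ff 40.5 F [-2.2 -0.2  5.2] p [0.559  0.1537 0.1338]
```

Contact came at foot-bottom z ≈ 0.009, the pad height. Releasing.

Run:
```python
from h import *
release_well(-1)
arm.pause(.1); cam=wcam(); a=snapshot("wrist"); np.savez("w_p1.npz",R=cam[1],o=cam[2]); cv2.imwrite("pics/p1.png",a)
arm.move_gripper(1.0)
rack2mat((.4970,-.2595)); st("end")
cv2.imwrite("pics/p2.png",np.hstack([cv2.resize(x,(400,250)) for x in (a,snapshot("wrist"))]))
```

```text
released 26.82 open 0.498 ff 0.0 F [-0.1 -0.2  0.4] p [0.559  0.1537 0.1328]
clear 27.95 open 0.498 ff 0.0 F [-0.3  0.7 -0.6] p [0.5584 0.1536 0.2492]
at foot 31.12 open 1.0 ff 0.0 F [0.7 0.  1.1] p [ 0.4976 -0.2595  0.1136]
gripped 31.45 open 0.744 ff 45.2 F [-0.2 -0.2  6.5] p [ 0.4975 -0.2597  0.1141]
lifted 32.35 open 0.74 ff 44.4 F [ 0.1 -0.2 -2. ] p [ 0.4962 -0.2593  0.2239]
down 34.48 open 0.744 ff 44.6 F [ 0.2 -0.5  1.2] p [0.5229 0.012  0.1091]
released 34.83 open 1.002 ff 0.0 F [ 0.7 -0.6  0. ] p [0.5218 0.012  0.1085]
end 36.77 open 0.998 ff 0.0 F [-0.6  0.5  0.7] p [0.5218 0.0119 0.2195]
```

View pics/p2.png

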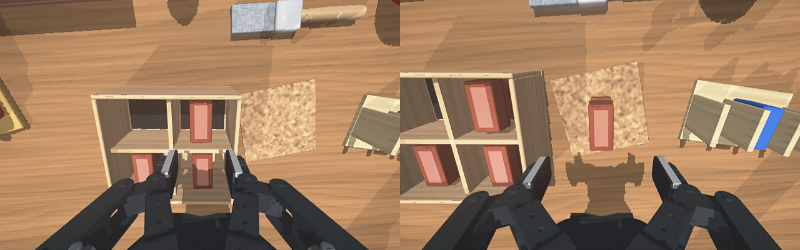

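Left panel: foot 1 stands upright in the far-right well at (201,121). Right panel: foot 2 stands on the mat at (600,125), and the rack still holds the blue block. On to the second well.

Run:
```python
from h import *
arm.move_gripper(.65)
mat2well(1)
p=arm.read_tool_pos()
if arm.read_opening()>.33 and p[2]<.1355:
    release_well(1); arm.line_to([.5205,.21,.33],.25); arm.pause(.1)
    a=snapshot("wrist"); t=snapshot("top"); print(arm.read_time())
    cv2.imwrite("pics/p3.png",np.hstack([cv2.resize(a,(400,250)),cv2.resize(t[130:300,120:392],(400,250))]))
```

```text
well [0.5639 0.2396]
regrip 38.42 open 0.363 ff 40.3 F [-0.8  0.5  5.4] p [0.5227 0.0121 0.1291]
above 40.29 open 0.366 ff 39.7 F [ 0.2 -0.2 -2. ] p [0.5646 0.2362 0.2451]
contact 0.1345 [-1.2 -0.8  5.3]
in well 43.26 open 0.364 ff 40.4 F [-1.1  0.4  4.5] p [0.564  0.2397 0.1351]
released 43.53 open 0.499 ff 0.0 F [ 0.8 -0.6 -0. ] p [0.5641 0.2395 0.1343]
clear 44.65 open 0.5 ff 0.0 F [-1.5  0.3 -0.5] p [0.5634 0.2394 0.2491]
45.3833
```

View pics/p3.png

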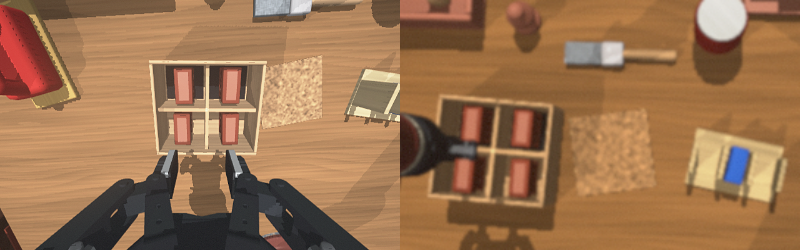

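The wrist view shows all four wells holding upright feet, at (183,85), (231,85), (181,128) and (231,128). Only the blue block is left in the rack, at (737,165) in the top view. Handing in.

```bash
python3 -c "
from station import *
print(ticket.finish_job())"
```

```text
the job is handed in; nothing more can be done
None
```

Both feet now stand upright in the two padded wells, so all four wells are filled; I handed the job in at about 45 s, after one light touch of the gripper on the carrier rim (about 8 N) that I fixed by regripping higher.

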